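# Brush out the tilted terminal housing, then hang up the brush

### The arm

A 6-joint arm with a two-finger parallel gripper is mounted at the origin on the work surface. World frame = base frame: x ahead of the robot, y to its left, z up, the work surface at z = 0. Lengths are in mm, angles in degrees, forces in N, time in s.
With the tool pointing down it reaches from about 350 to 850 mm from the base axis. Payload 8.1 kg.
Tool frame: the origin (TCP) lies on the centre line of the jaws, within the pads' length; the fingertips stand 14 mm ahead of it and the grasp point (between the pads) lies 5 mm behind it; z points along the fingers, y is the line along which they close (so a half turn about z gives the same grasp; the last joint's range is limited). The gripper opens to 85 mm and grips with 20 to 120 N. Pads are 22 mm wide; open, the fingers measure 114 mm over their backs; the gripper's body (76 mm by 85 mm) begins 54 mm behind the grasp point. The pads swing forward as they close: fully open they stand 13 mm farther back than shut.
Start: joints at [-68.205, 7.471, 85.268, -0, 87.261, -4.893], TCP at [269.502, -536.073, 245.292] pointing down, gripper open.
Joint ranges: [-169.43, 169.43], [-51.17, 129.36], [1.28, 143.12], [-76.62, 256.62], [0, 156.53], [-152.29, 152.29]. Speed limits (degrees/s): [136.94, 136.94, 159.86, 180, 180, 180].

### API

Orientations are given as [roll, pitch, yaw] about the fixed x, y, z axes, in that order (R = Rz(yaw) Ry(pitch) Rx(roll)).
In Python, from bench import sense, snapshot, camera_info, hand_in gives the robot as it stands. The module is installed in compiled form; this text tells all that it offers.
- The arm moves only by the tool apply_moves, never from a script. Its argument "deltas" is a list of rows, each a list of 7 numbers: the shift along the tool's x, y, z scaled (see below), then the turn, a rotation vector about the tool's x, y, z scaled (see below), then the opening, from 0 (shut) to 1 (fully open). In form: [[dx, dy, dz, ax, ay, az, claw], ...]. A call has 1 to 8 rows; each row shifts and turns the commanded pose from where the row before left it, along the tool's axes as they then stand; what a row does not reach is not made up. The controller multiplies each number of a shift by 0.03 m and each number of a turn by 0.08 rad. A row lasts 1/8 s, in which the tool goes at most 62.5 mm and 10.7 degrees, less where a joint would pass 70% of its speed; a pose out of reach is approached as far as the arm can. A call with a number of a shift or a turn outside -1 to 1 is refused whole. A call with a gripper value outside its range is refused whole. The fingers move at their own pace and stop on an object; "grip_force" is the grip in N (left out, the last holds). Time passes only in rows, so rows that do not move let the fingers close. It gives the time, the measured TCP pose, the force, the opening and the grip force at its end, in the units of the state.
- sense(): the state, without advancing time (a new reading comes with each control period).
- snapshot(name): name is "scene" or "top" or "wrist"; returns the picture (384x512x3 uint8, red, green, blue); there is no depth.
- camera_info(name): a dict with "vertical_fov" (degrees; the focal length in pixels is half the picture's height over the tangent of half this angle, whatever the lens; pixels are square), "cx", "cy" (the principal point, pixels), "origin" and "rotation" of the camera in the world; the wrist camera has in their place "tool_from_camera" (4x4, takes a point from camera to tool coordinates, whose origin is the TCP and whose axes are the flange's). Camera axes: x right, y up, looking along -z (the intrinsics and any distortion apply to the point x, -y, -z); pixel columns grow to the right and rows downward; lengths in mm; the calibration is good to about 2 mm. A picture is of the moment at which its call begins: read the wrist's pose just before it. camera_info takes no time and is no camera call.
- hand_in(): hands the job in; it is judged then, once.
The state is a dict: "time": time; "joint_pos": joint angles; "qd": joint speeds; "joint_efforts": joint torques, N m; "tool_pos": TCP position; "tcp_rot": TCP orientation; "ft_force": force on the tool from outside, world axes, zero at the start; "wrist_torque": the same for the moment, N m; "finger_gap": finger opening in mm; "grip_force": force on a finger pad.
Only numpy, scipy, OpenCV 4.12 (cv2) and the standard library are available. Lean on these libraries where they do the work, as an engineer would, in place of code of your own. Each camera call takes 0.05 s, during which the arm holds its last target. There are 200 camera calls.

### The job

Take the long brush out of its well and gently scrub the inside of the deeper of the two tilted round housings with three strokes, each one down to its floor and then back up by at least half its depth. Then hang the brush by the hole in its handle on the empty hook and let go, so that it hangs there at rest. Do not swing the housings or shift anything else on the bench.

Things in the scene. Friction and masses are not known exactly. Their poses are not given: they have to be found in the camera images.
- brush: Long brush, 200 mm, 70 to 120 g, upright in its well, any yaw. Origin: centre of the flat bristle tip; +z along the brush to the handle end. Rigid pale bristle head 34 mm in diameter, z=0 to 70 mm; steel shaft 10 mm in diameter to 115; flat black handle from 115 to 200 mm, 38 mm wide along y, 14 mm thick along x, solid but for the hanging hole (see brush_eye).
- brush_tip (a point): Centre of the tip of the bristles: the origin of the brush, with the same axes.
- brush_eye (a point): Centre of the hanging hole in the brush handle, 182 mm from the tip: a round through-hole of 25 mm diameter whose axis is the brush's x. The handle is solid from 115 to 169 mm, and its two 14 mm wide edges (facing +y and -y) are flat all along, also beside the hole, so it may be gripped there. Same axes as the brush.
- well_brush: Fixed upright round grey well that holds the brush: outside diameter 50 mm, 75 mm tall, bore 38 mm, its floor 10 mm above the bench (so the brush top is at 210 mm), on a flange of 84 mm diameter. Origin: centre of its underside. A like well, at least 110 mm away between centres, holds the nut driver.
- deep_floor (a point): Centre of the inner floor of the deeper housing, a round aluminium pot: bore 48 mm, 95 mm from floor to mouth, wall 5 mm, outside 58 x 101 mm. z is the pot's axis, pointing out of the mouth, tilted 26 to 43 degrees from vertical, leaning to the robot's left and partly towards it. Its stiff hinge (axis along y, 39 mm above the floor point along z, 70 mm above the bench) holds up to about 6 N m.
- deep_mouth (a point): Centre of the deep housing's mouth, 95 mm from its floor along its axis; same axes.
- fixture_deep: Fixed steel tilt fixture carrying the deep housing; origin: centre of its underside on the bench; the housing leans to this body's -x. Base 110 (x) x 100 (y) x 12 mm; two cheeks 50 mm long and up to 103 mm tall with outer faces 90 mm apart along y.
- short_mouth (a point): Centre of the mouth of the other, shorter housing (leave it alone): like the deep one but only 60 mm tall outside and 54 mm deep, in a like fixture; z along its axis out of the mouth.
- hook_free: The empty hook: fixed stand with a round base 90 mm in diameter and 12 mm thick, a post 14 mm in diameter, and a round bar 8 mm in diameter that leaves the post's top 270 mm above the bench, runs level 70 mm along this body's -x, then turns up 8 mm over its last 10 mm. Nothing stands above the bar. Origin: centre of the base's underside. A like stand has a spanner on it.
- hook_arm (a point): Middle part of the empty hook's level bar, on its centre line, 40 mm from the post axis, 270 mm above the bench; axes as the stand's: -x to the bar's free end (40 mm away, centre line 8 mm higher there), +x to the post, z up. When the brush hangs, its hole's centre is about 8 mm below the centre line.
- hook_used: The stand whose hook carries a steel ring spanner (fixed there, not to be used). Same shape and size as the free one; spanner 36 mm wide, hanging 40 mm out from the post, from 285 down to 100 mm above the bench. Origin at the centre of the base's underside.
- driver: Bystander: steel and black nut driver, 140 mm tall, 33 mm in diameter at most, standing in the other well; top 150 mm above the bench. Origin at the centre of its underside.
- contactor: Bystander: grey and black contactor, 60 x 45 x 70 mm tall. Origin at the centre of its underside.
- psu: Bystander: white power supply module, 70 x 40 x 105 mm tall. Origin at the centre of its underside.
- jar: Bystander: clear jar with grey cap, 48 mm in diameter, 60 mm tall. Origin at the centre of its underside.
- timer: Bystander: white timer relay with a black dial, 50 x 50 x 45 mm tall. Origin at the centre of its underside.
- terminals: Bystander: grey terminal strip on a rail, 100 x 34 x 44 mm tall. Origin at the centre of its underside.
Not all that is in view belongs to the job. What is shaped like the brush but orange or yellow is not meant.

How it is judged (in metres and radians):
On the way, in this order (a step that is already met when the one before it is completed fails the run):
1. first stroke: bristle tip down at the deep housing's floor (x of brush_tip in the frame of deep_floor between -0.014 and 0.014 m and y of brush_tip in the frame of deep_floor between -0.014 and 0.014 m and angle between the z axis of brush and the z axis of deep_floor, either way round below 0.25 rad and z of brush_tip in the frame of deep_floor between -0.005 and 0.012 m), for 0.05 s.
2. first stroke: drawn back up by half the housing's depth or more (x of brush_tip in the frame of deep_floor between -0.014 and 0.014 m and y of brush_tip in the frame of deep_floor between -0.014 and 0.014 m and angle between the z axis of brush and the z axis of deep_floor, either way round below 0.25 rad and z of brush_tip in the frame of deep_floor between 0.046 and 0.13 m), for 0.05 s.
3. second stroke: bristle tip down at the deep housing's floor (all of step 1), for 0.05 s.
4. second stroke: drawn back up by half the housing's depth or more (all of step 2), for 0.05 s.
5. third stroke: bristle tip down at the deep housing's floor (all of step 3), for 0.05 s.
6. third stroke: drawn back up by half the housing's depth or more (all of step 4), for 0.05 s.
At the end, for the whole second after the job is handed in: The brush hangs at rest by its hole on the empty hook: hole centre within 36 mm of the bar's middle along it, 12 mm sideways, 18 mm below to 4 mm above its centre line; brush within 20 degrees of upright; housing mouths within 10 mm and loose bystanders within 20 mm of their starts (x of brush_eye in the frame of hook_arm between -0.036 and 0.036 m and y of brush_eye in the frame of hook_arm between -0.012 and 0.012 m and z of brush_eye in the frame of hook_arm between -0.018 and 0.004 m and contact force between brush and hook_free above 0.1 N and angle between brush's own z axis and vertical below 0.35 rad and linear speed of brush below 0.05 m/s and angular speed of brush below 0.6 rad/s and distance of each of deep_mouth, short_mouth from where it was at the start of the episode below 0.01 m and distance of each of driver, contactor, psu, jar, timer, terminals from where it was at the start of the episode below 0.02 m); the robot touches nothing.
It fails at once if a loose bystander is shoved or knocked over (20 mm) (distance of any of driver, contactor, psu, jar, timer, terminals from where it was at the start of the episode above 0.02 m).
It fails at once if a housing is swung or shoved (10 mm at its mouth) (distance of any of deep_mouth, short_mouth from where it was at the start of the episode above 0.01 m).
It fails at once if the brush is rammed into the deep housing (over 40 N) (contact force between brush and fixture_deep above 40 N).
It also fails if it takes over 67 s, if anything falls off the work surface, if the arm or the gripper's body presses on something with over 40 N, if the wrist force passes 120 N, or if a joint passes its speed limit or range.

## Working session

There is one attempt and no reset: what is moved stays moved. The work goes in short steps, Python scripts to look and compute and a tool call to move; the robot and the scene stay as the last step left them, time stands still between calls to the robot, and variables do not carry over. Pictures are saved under pics/ and viewed, at most 10 in all, crops included, and the job is handed in when it is done.

Besides the shell and the picture viewer there is one more tool, called after ">>>" by a JSON object that holds its "op" and its "data", one argument or row to a line. apply_moves: Moves the arm, as the interface text tells. Its arguments: {"type":"object","properties":{"deltas":{"type":"array"},"grip_force":{"type":"number"}},"required":["deltas"]}

```bash
mkdir -p pics
python3 - <<'E'
from bench import *
import cv2
print(sense())
for n in ("scene","top","wrist"):
    print(n,camera_info(n))
    im=snapshot(n); cv2.imwrite(f"pics/{n}0.png",cv2.cvtColor(im,cv2.COLOR_RGB2BGR))
a=cv2.imread("pics/scene0.png");b=cv2.imread("pics/top0.png")
cv2.imwrite("pics/s0.png",cv2.resize(a,(800,600),interpolation=cv2.INTER_CUBIC))
cv2.imwrite("pics/t0.png",cv2.resize(b,(800,600),interpolation=cv2.INTER_CUBIC))
E
```

```text
{'time': 0.0, 'joint_pos': array([-6.82043453e+01,  7.51679115e+00,  8.53281951e+01, -3.91368439e-05,
        8.72612601e+01, -4.89173021e+00]), 'qd': array([ 0.05823855, -0.07372377,  0.09774965, -0.02259198, -0.01065203,
       -0.00694828]), 'joint_efforts': array([ 1.79193521e-03, -5.69400501e+01, -5.00547266e+01, -2.20277752e-04,
        1.50280137e-02, -1.72975746e-05]), 'tool_pos': array([ 269.31357012, -535.58588677,  244.23724811]), 'tcp_rot': array([-1.79894137e+02, -9.02100548e-03,  2.66873784e+01]), 'ft_force': array([-1.17760191, -0.51661151, -0.02091497]), 'wrist_torque': array([0.0040041 , 0.01225294, 0.02799253]), 'grip_force': 0.0, 'finger_gap': 85.14422031846922}
scene {'vertical_fov': 50.31104672343956, 'cx': 257.82123263305516, 'cy': 189.5612977860517, 'origin': array([ 934.56663955, -257.37673575,  996.92039846]), 'rotation': array([29.98319616, -0.08384611, 59.51644542])}
top {'vertical_fov': 49.42369269855957, 'cx': 259.96400827583176, 'cy': 187.92400576743313, 'origin': array([ 383.34518479,    1.52842226, 1409.65260506]), 'rotation': array([  5.2754235 ,   0.90183228, -90.58808448])}
wrist {'vertical_fov': 69.80181217903231, 'cx': 259.435204299245, 'cy': 194.07465737423004, 'tool_from_camera': array([[-1.57432825e-03,  9.63233751e-01,  2.68660126e-01,
         6.91417427e+01],
       [ 9.99998246e-01,  1.24376752e-03,  1.40060468e-03,
        -1.04501711e+00],
       [ 1.01495896e-03,  2.68661859e-01, -9.63234019e-01,
        -1.28452569e+02],
       [ 0.00000000e+00,  0.00000000e+00,  0.00000000e+00,
         1.00000000e+00]])}
```

View pics/s0.png

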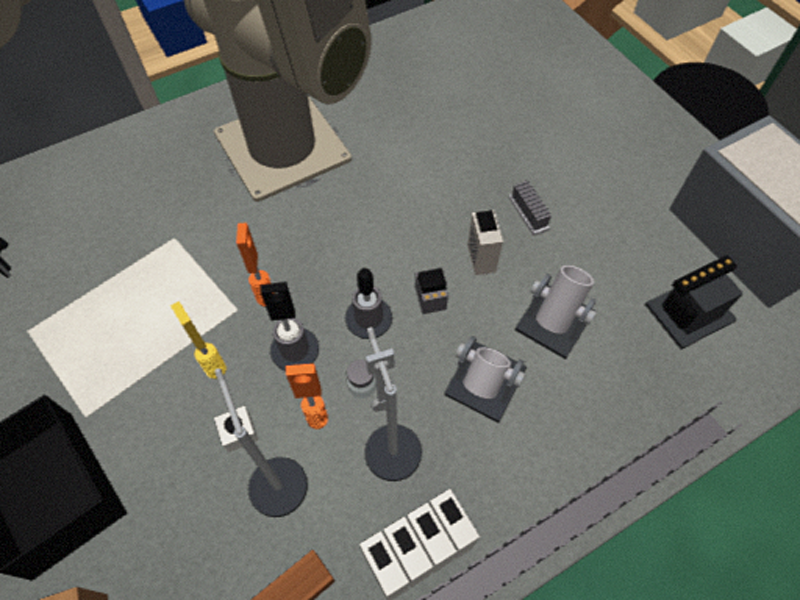

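View pics/t0.png

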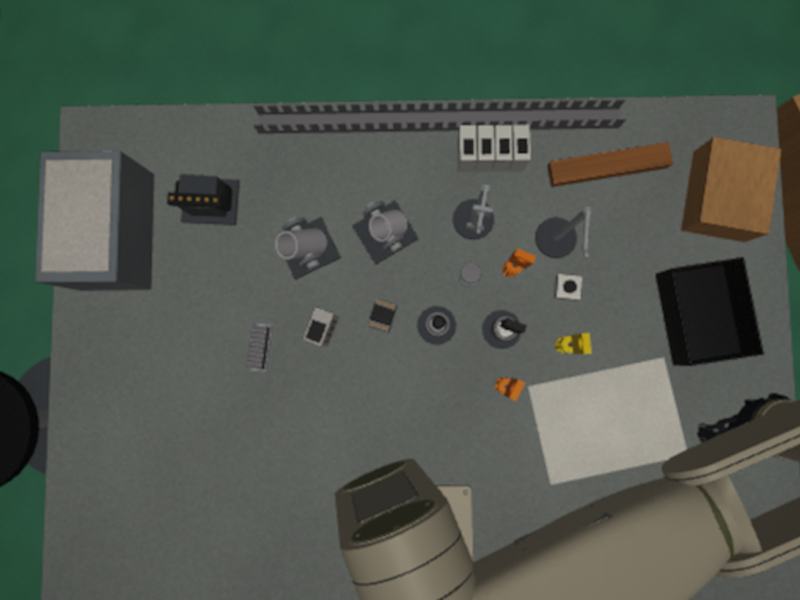

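The brush meant is the black-handled, pale-headed one in its grey well, at scene (278,300) and top (508,326). The orange ones at (250,250) and (303,385) and the yellow one at (190,335) are decoys. The deep housing is at scene (565,300), and the short one is at (487,370). The free hook is the stand with its base at (277,487); the stand at (393,450) carries the spanner. I'll confirm this in enlarged crops.

```bash
cat > h.py <<'E'
import numpy as np, cv2
from scipy.spatial.transform import Rotation as R
from scipy.optimize import least_squares
from bench import *
def rpy(a): return R.from_euler('xyz',a,degrees=True).as_matrix()
def cam(n,st=None):
    c=camera_info(n); f=192/np.tan(np.radians(c['vertical_fov']/2))
    if n=='wrist':
        st=st or sense(); T=c['tool_from_camera']; Rt=rpy(st['tcp_rot'])
        o=Rt@T[:3,3]+st['tool_pos']; Rc=Rt@T[:3,:3]
    else: o=np.array(c['origin']); Rc=rpy(c['rotation'])
    return dict(o=o,R=Rc,f=f,cx=c['cx'],cy=c['cy'])
def proj(c,P):
    p=(np.atleast_2d(P)-c['o'])@c['R']
    return np.c_[c['cx']+c['f']*p[:,0]/-p[:,2], c['cy']-c['f']*p[:,1]/-p[:,2]]
def ray(c,uv):
    u,v=uv; d=c['R']@np.array([(u-c['cx'])/c['f'],-(v-c['cy'])/c['f'],-1]); return d/np.linalg.norm(d)
def atz(c,uv,z):
    d=ray(c,uv); return c['o']+d*(z-c['o'][2])/d[2]
def tri(cs,uvs):
    A=np.zeros((3,3));b=np.zeros(3)
    for c,uv in zip(cs,uvs):
        d=ray(c,uv);M=np.eye(3)-np.outer(d,d);A+=M;b+=M@c['o']
    P=np.linalg.solve(A,b); return P,[np.round(proj(c,P)[0]-uv,1).tolist() for c,uv in zip(cs,uvs)]
def tile(im,x,y,w=100,h=75,k=4):
    t=cv2.resize(im[y:y+h,x:x+w],None,fx=k,fy=k,interpolation=cv2.INTER_CUBIC)
    for i in range(-(-x//10)*10,x+w,10):
        X=int((i-x+.5)*k); cv2.line(t,(X,0),(X,6),(0,255,255),1)
        if i%20==0: cv2.putText(t,str(i),(X-10,16),0,.35,(0,255,255),1)
    for j in range(-(-y//10)*10,y+h,10):
        Y=int((j-y+.5)*k); cv2.line(t,(0,Y),(6,Y),(0,255,255),1); cv2.putText(t,str(j),(8,Y+4),0,.35,(0,255,255),1)
    return t
E
python3 - <<'E'
from h import *
s=cv2.imread("pics/scene0.png");t=cv2.imread("pics/top0.png")
m=lambda im,o:np.vstack([np.hstack([tile(im,*o[0]),tile(im,*o[1])]),np.hstack([tile(im,*o[2]),tile(im,*o[3])])])
cv2.imwrite("pics/sm.png",m(s,[(140,170),(315,160),(110,230),(110,270)]))
cv2.imwrite("pics/tm.png",m(t,[(275,172),(160,120),(320,115),(220,115)]))
E
```

```text
(no output)
```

View pics/sm.png

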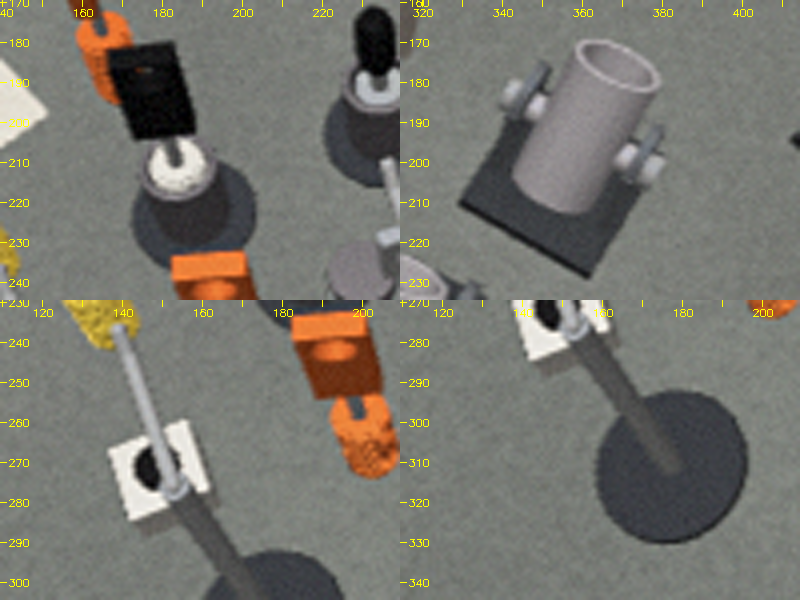

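View pics/tm.png

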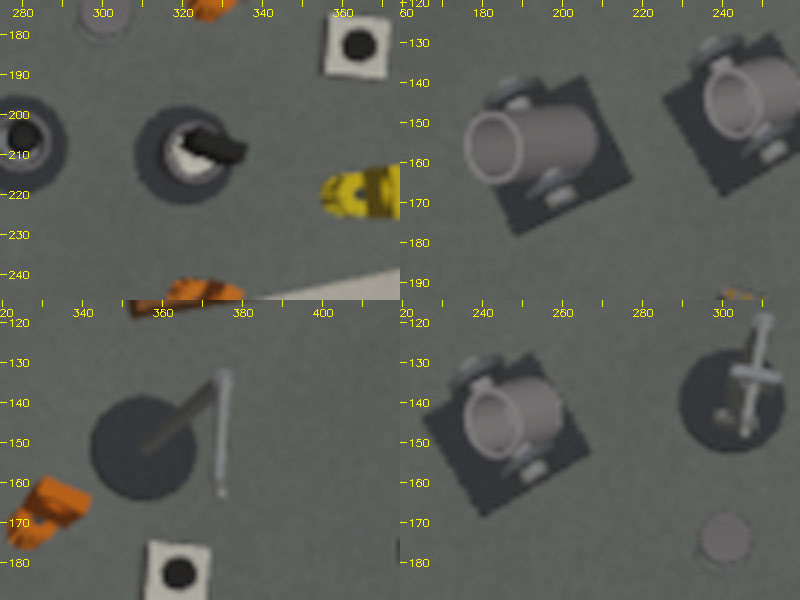

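The black-handled brush in its grey well shows at scene (180,192) native, and its handle leans in view to (335,209) in top. The deep pot's mouth is at scene (369,176) and top (183,156). The free hook's bar runs scene (153,277)→(139,237) and top (375.5,133.5)→(375,163). Next I'll triangulate these.

Run:
```python
from h import *
np.set_printoptions(precision=1,suppress=True)
s,t=cam('scene'),cam('top')
for n,a,b in [("flange",(188.4,223.2),(320.9,210.4)),("mouth",(369.1,175.8),(183,156.1)),("hinge",(360.1,192.3),(193,156)),
 ("tip",(139,237),(375,162.7)),("posttop",(153,277),(375.5,133.5)),("base",(177.5,311.1),(355.2,151.5))]:
    print(n,*tri([s,t],[a,b]))
for z,a,b in [(6,(188.4,223.2),(320.9,210.4)),(12,(177.5,311.1),(355.2,151.5)),(270,(153,277),(375.5,133.5)),(278,(139,237),(375,162.7))]: print(z,atz(s,a,z),atz(t,b,z))
```

```text
flange [ 435.8 -180.     3.1] [[-0.7, 0.1], [-0.5, -0.2]]
mouth [606.4 262.  120. ] [[-0.5, 0.0], [-0.3, -0.2]]
hinge [615.4 240.   68.9] [[-0.7, 0.0], [-0.4, -0.3]]
tip [ 553.5 -294.7  279.8] [[-0.6, 0.1], [-0.4, -0.1]]
posttop [ 635.9 -302.3  270.9] [[-0.0, 0.0], [-0.0, -0.0]]
base [ 633.8 -301.9    5.4] [[-0.2, 0.0], [-0.1, -0.0]]
6 [ 438.1 -178.6    6. ] [ 435.1 -181.4    6. ]
12 [ 636.  -301.2   12. ] [ 632.5 -301.    12. ]
270 [ 635.6 -302.3  270. ] [ 636.1 -302.6  270. ]
278 [ 552.9 -293.7  278. ] [ 553.4 -296.2  278. ]
```

```bash
cat >> h.py <<'E'
def plan(wps,claw,st=None,dec=2,smax=0.95):
    """wps: list of (pos, rotmat); prints rounded rows (max per call 8), simulating the rounding."""
    st=st or sense(); p=st['tool_pos'].copy(); Q=rpy(st['tcp_rot']); out=[]
    for P,G in wps:
        P=np.array(P,float); d=np.abs(Q.T@(P-p)).max()/30; a=np.linalg.norm(R.from_matrix(Q.T@G).as_rotvec())/.08
        n=int(np.ceil(max(np.linalg.norm(P-p)/30,a)/smax+1e-9)); n=max(n,1)
        for i in range(n):
            sh=np.round(Q.T@((P-p)/(n-i))/30,dec); w=R.from_matrix(Q.T@G).as_rotvec()/(n-i)
            w=np.round(w/.08,dec); p=p+Q@sh*30; Q=Q@R.from_rotvec(w*.08).as_matrix()
            out.append([*(sh+0.),*(w+0.),claw])
    for i in range(0,len(out),8): print('['+','.join('['+','.join(f'{v:g}' for v in r)+']' for r in out[i:i+8])+']')
    return p,Q
def down(yaw): return rpy([180,0,yaw])
E
python3 -c "
from h import *
plan([((436,-180,330),down(-18))],1)"
```

```text
[[0.69,-0.54,-0.19,0,0,0.65,1],[0.66,-0.58,-0.19,0,0,0.65,1],[0.63,-0.61,-0.19,0,0,0.65,1],[0.59,-0.64,-0.19,0,0,0.65,1],[0.56,-0.67,-0.19,0,0,0.65,1],[0.52,-0.7,-0.19,0,0,0.65,1],[0.49,-0.72,-0.19,0,0,0.65,1],[0.45,-0.75,-0.19,0,0,0.65,1]]
[[0.41,-0.77,-0.19,0,0,0.65,1],[0.37,-0.79,-0.19,0,0,0.65,1],[0.33,-0.81,-0.19,0,0,0.65,1],[0.28,-0.82,-0.19,0,0,0.65,1],[0.24,-0.84,-0.19,-0.01,0,0.65,1],[0.19,-0.85,-0.18,0,0,0.65,1],[0.15,-0.86,-0.19,0,0.01,0.65,1]]
```

>>> {"op": "apply_moves", "data": {
  "deltas": [
    [0.69, -0.54, -0.19, 0, 0, 0.65, 1],
    [0.66, -0.58, -0.19, 0, 0, 0.65, 1],
    [0.63, -0.61, -0.19, 0, 0, 0.65, 1],
    [0.59, -0.64, -0.19, 0, 0, 0.65, 1],
    [0.56, -0.67, -0.19, 0, 0, 0.65, 1],
    [0.52, -0.7, -0.19, 0, 0, 0.65, 1],
    [0.49, -0.72, -0.19, 0, 0, 0.65, 1],
    [0.45, -0.75, -0.19, 0, 0, 0.65, 1]
  ]
}}

```text
time: 1.15
tool_pos: [358.7, -345.2, 290.8]
tcp_rot: [-180.0, 0.0, 2.8]
ft_force: [0.3, -0.1, 0.3]
finger_gap: 85.2
grip_force: 0.0
```

>>> {"op": "apply_moves", "data": {
  "deltas": [
    [0.41, -0.77, -0.19, 0, 0, 0.65, 1],
    [0.37, -0.79, -0.19, 0, 0, 0.65, 1],
    [0.33, -0.81, -0.19, 0, 0, 0.65, 1],
    [0.28, -0.82, -0.19, 0, 0, 0.65, 1],
    [0.24, -0.84, -0.19, 0, 0, 0.65, 1],
    [0.19, -0.85, -0.18, 0, 0, 0.65, 1],
    [0.15, -0.86, -0.19, 0, 0, 0.65, 1],
    [0, 0, 0, 0, 0, 0, 1]
  ]
}}

```text
time: 2.15
tool_pos: [436.6, -179.0, 330.8]
tcp_rot: [-180.0, -0.0, -17.9]
ft_force: [0.4, 0.4, -0.1]
finger_gap: 85.4
grip_force: 0.0
```

Run:
```python
from h import *
st=sense(); print(st['time'],st['tool_pos'],st['tcp_rot'],st['joint_pos'])
im=cv2.cvtColor(snapshot('wrist'),cv2.COLOR_RGB2BGR); cv2.imwrite("pics/w1.png",im); cv2.imwrite("pics/w1b.png",tile(im,130,60,266,200,3))
```

```text
2.15 [ 436.5649798  -179.02032631  330.78574229] [-1.79987917e+02 -3.30097462e-02 -1.78676117e+01] [-2.85397532e+01 -1.37825918e+01  9.69151703e+01  1.81155944e-02
  9.68372200e+01  7.93300165e+01]
```

View pics/w1b.png

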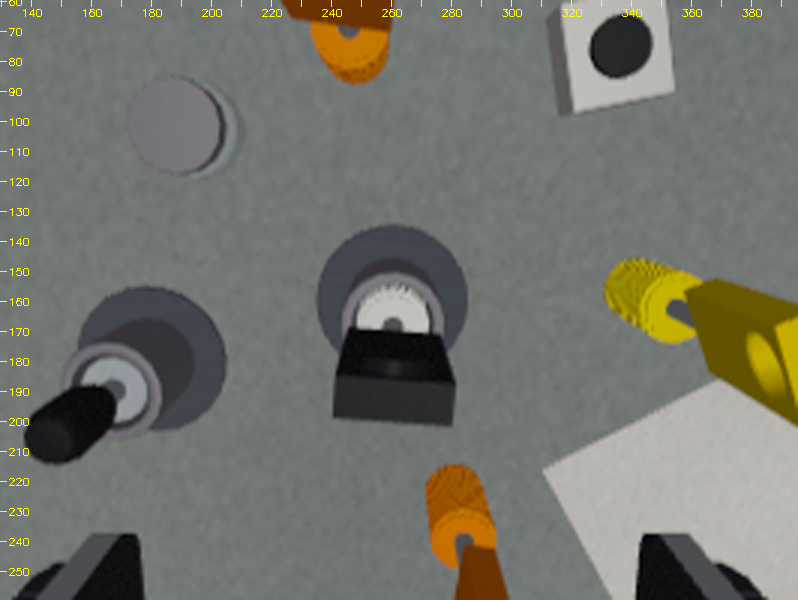

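This confirms the target: the black handle with a pale head stands in the grey well, its top face spanning about (242,185), (281,187), (280,201) and (240,198). The yellow and orange decoys sit to the right and below.

Run:
```python
from h import *
np.set_printoptions(precision=1,suppress=True)
w=cam('wrist')
C=np.array([atz(w,uv,210) for uv in [(242,185),(281.3,187),(280.3,201.3),(240.3,198.3)]])
print(C,C.mean(0)); 
for a,b in [(0,1),(3,2),(0,3),(1,2)]:
    d=C[b]-C[a]; print(np.linalg.norm(d),np.degrees(np.arctan2(d[1],d[0])))
print(atz(w,(130+391/3-.3,60+315/3-.3),75)) # well rim rough
# hinge: flange
print(atz(w,(130+392/3-.3,60+298/3-.3),6))
```

```text
[[ 448.5 -164.9  210. ]
 [ 435.4 -199.2  210. ]
 [ 422.4 -194.3  210. ]
 [ 436.8 -159.2  210. ]] [ 435.8 -179.4  210. ]
36.659994685316825 -110.93920235245726
37.90193666254812 -112.41504660278032
13.036939283639068 154.0035735208691
13.962601631419139 159.38971364566075
[ 439.8 -179.9   75. ]
[ 437.6 -179.8    6. ]
```

```bash
python3 -c "
from h import *
plan([((436.3,-179.5,290),down(-22)),((436.3,-179.5,165),down(-22))],1)"
```

```text
[[0,-0.01,0.67,0,0,0.45,1],[0,0,0.68,0,0,0.45,1],[0,0,0.83,0,0,0,1],[0,0,0.83,0,0,0,1],[0,0,0.83,0,0,0,1],[0,0,0.84,0,0,0,1],[0,0,0.83,0,0,0,1]]
```

>>> {"op": "apply_moves", "data": {
  "deltas": [
    [0, -0.01, 0.67, 0, 0, 0.45, 1],
    [0, 0, 0.68, 0, 0, 0.45, 1],
    [0, 0, 0.83, 0, 0, 0, 1],
    [0, 0, 0.83, 0, 0, 0, 1],
    [0, 0, 0.83, 0, 0, 0, 1],
    [0, 0, 0.84, 0, 0, 0, 1],
    [0, 0, 0.83, 0, 0, 0, 1],
    [0, 0, 0, 0, 0, 0, 1]
  ]
}}

```text
time: 3.2
tool_pos: [433.4, -179.1, 161.3]
tcp_rot: [-180.0, 0.4, -22.2]
ft_force: [0.4, 0.5, 0.3]
finger_gap: 85.5
grip_force: 0.0
```

>>> {"op": "apply_moves", "data": {
  "deltas": [
    [0, 0, 0, 0, 0, 0, 0.4],
    [0, 0, 0, 0, 0, 0, 0.3],
    [0, 0, 0, 0, 0, 0, 0.2],
    [0, 0, 0, 0, 0, 0, 0.1],
    [0, 0, 0, 0, 0, 0, 0.1],
    [0, 0, 0, 0, 0, 0, 0.1]
  ],
  "grip_force": 80
}}

```text
time: 3.95
tool_pos: [436.9, -180.4, 166.6]
tcp_rot: [180.0, -0.2, -22.1]
ft_force: [-0.4, -0.3, 6.5]
finger_gap: 37.2
grip_force: 80.7
```

Gripped: the gap is 37 mm at 80 N. Now I'll lift it and carry it to a viewpoint over the deep pot.

```bash
python3 -c "
from h import *
st=sense();print(st['tool_pos'],st['tcp_rot'])
plan([((436.5,-180,360),down(-22)),((513,211,400),down(22))],0.1)"
```

```text
[ 436.93039782 -180.39335047  166.55328811] [ 1.79978955e+02 -1.51243007e-01 -2.21264069e+01]
[[0,0,-0.92,0,0,0,0.1],[0,0,-0.92,0,-0.01,0,0.1],[0,0,-0.92,0,0,-0.01,0.1],[0,0,-0.92,0,-0.01,0,0.1],[0,0,-0.92,0,0,-0.01,0.1],[0,0,-0.92,0,-0.01,0,0.1],[-0.01,0,-0.93,0,0,-0.01,0.1],[-0.17,-0.87,-0.09,0,0,-0.64,0.1]]
[[-0.12,-0.88,-0.09,0,0,-0.64,0.1],[-0.08,-0.88,-0.09,0,0,-0.64,0.1],[-0.03,-0.88,-0.09,0,0,-0.64,0.1],[0.01,-0.89,-0.09,0,0,-0.64,0.1],[0.06,-0.88,-0.09,0,0,-0.64,0.1],[0.1,-0.88,-0.09,0,0,-0.64,0.1],[0.15,-0.87,-0.09,0,0,-0.64,0.1],[0.19,-0.87,-0.09,0,0,-0.64,0.1]]
[[0.24,-0.85,-0.09,0,0,-0.64,0.1],[0.28,-0.84,-0.09,0,0,-0.64,0.1],[0.32,-0.83,-0.09,0,0,-0.64,0.1],[0.37,-0.81,-0.09,0,0,-0.64,0.1],[0.4,-0.78,-0.08,0,0,-0.64,0.1],[0.45,-0.77,-0.09,0.01,0,-0.64,0.1]]
```

>>> {"op": "apply_moves", "data": {
  "deltas": [
    [0, 0, -0.5, 0, 0, 0, 0.1],
    [0, 0, -0.92, 0, 0, 0, 0.1],
    [0, 0, -0.92, 0, 0, 0, 0.1],
    [0, 0, -0.92, 0, 0, 0, 0.1],
    [0, 0, -0.92, 0, 0, 0, 0.1],
    [0, 0, -0.92, 0, 0, 0, 0.1],
    [0, 0, -0.92, 0, 0, 0, 0.1],
    [0, 0, -0.4, 0, 0, 0, 0.1]
  ]
}}

```text
time: 4.95
tool_pos: [436.3, -180.0, 360.1]
tcp_rot: [180.0, -0.1, -22.1]
ft_force: [-0.3, -0.3, -0.6]
finger_gap: 37.1
grip_force: 80.6
```

>>> {"op": "apply_moves", "data": {
  "deltas": [
    [-0.17, -0.87, -0.09, 0, 0, -0.64, 0.1],
    [-0.12, -0.88, -0.09, 0, 0, -0.64, 0.1],
    [-0.08, -0.88, -0.09, 0, 0, -0.64, 0.1],
    [-0.03, -0.88, -0.09, 0, 0, -0.64, 0.1],
    [0.01, -0.89, -0.09, 0, 0, -0.64, 0.1],
    [0.06, -0.88, -0.09, 0, 0, -0.64, 0.1],
    [0.1, -0.88, -0.09, 0, 0, -0.64, 0.1],
    [0.15, -0.87, -0.09, 0, 0, -0.64, 0.1]
  ]
}}

```text
time: 5.95
tool_pos: [477.1, 29.3, 378.9]
tcp_rot: [-180.0, 0.1, 1.4]
ft_force: [0.8, 0.1, -0.8]
finger_gap: 37.0
grip_force: 80.6
```

>>> {"op": "apply_moves", "data": {
  "deltas": [
    [0.19, -0.87, -0.09, 0, 0, -0.64, 0.1],
    [0.24, -0.85, -0.09, 0, 0, -0.64, 0.1],
    [0.28, -0.84, -0.09, 0, 0, -0.64, 0.1],
    [0.32, -0.83, -0.09, 0, 0, -0.64, 0.1],
    [0.37, -0.81, -0.09, 0, 0, -0.64, 0.1],
    [0.4, -0.78, -0.08, 0, 0, -0.64, 0.1],
    [0.45, -0.77, -0.09, 0, 0, -0.64, 0.1],
    [0, 0, 0, 0, 0, 0, 0.1]
  ]
}}

```text
time: 6.95
tool_pos: [513.3, 212.5, 397.1]
tcp_rot: [-180.0, 0.1, 22.0]
ft_force: [0.2, -1.4, -1.0]
finger_gap: 37.2
grip_force: 80.7
```

Run:
```python
from h import *
import json
st=sense(); print(st['time'],st['tool_pos'],st['tcp_rot'],st['joint_pos'],st['finger_gap'])
json.dump([list(st['tool_pos']),list(st['tcp_rot'])],open('w2.json','w'))
im=cv2.cvtColor(snapshot('wrist'),cv2.COLOR_RGB2BGR); cv2.imwrite("pics/w2.png",im); cv2.imwrite("pics/w2b.png",cv2.resize(im,(800,600),interpolation=cv2.INTER_CUBIC))
```

```text
6.95 [513.29127842 212.47079094 397.13006151] [-1.79972316e+02  1.00870819e-01  2.20175746e+01] [1.71862766e+01 4.44859582e-02 7.73425135e+01 1.95696007e-02
 1.02715844e+02 8.51730168e+01] 37.2237601960455
```

View pics/w2b.png

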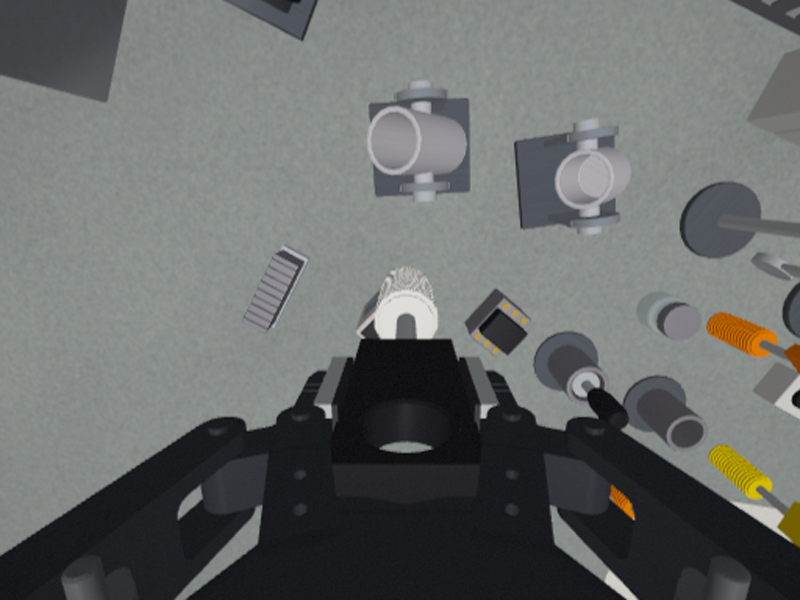

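Wrist view: the deep pot's mouth is at about (397,140) in the 800-px picture, its trunnions at (420,85) and (424,195), and the brush is held upright at bottom centre. I'll enlarge both once to measure.

Run:
```python
from h import *
im=cv2.imread("pics/w2.png")
cv2.imwrite("pics/w2c.png",np.hstack([tile(im,228,40,80,120,5),tile(im,220,165,80,120,5)]))
```

```text
(no output)
```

View pics/w2c.png

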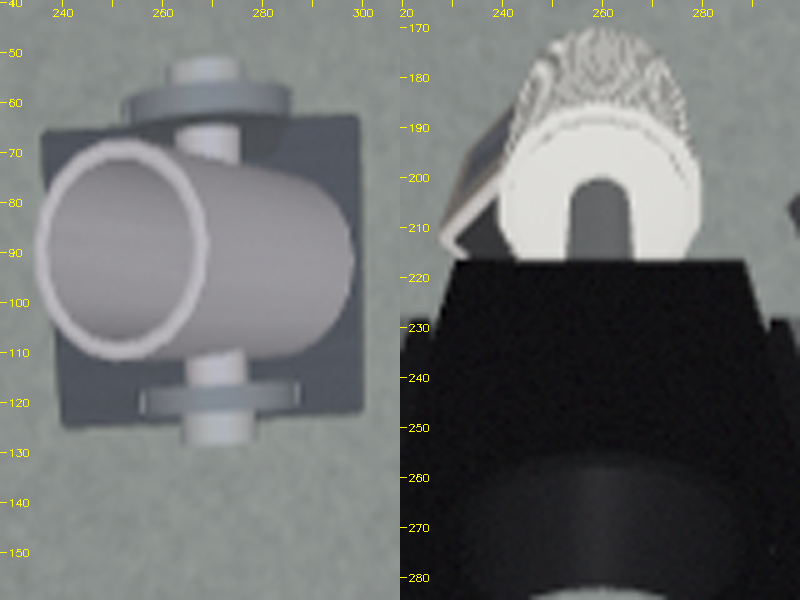

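```bash
cat > fit.py <<'E'
from h import *
import json
np.set_printoptions(precision=2,suppress=True)
p,a=json.load(open('w2.json')); w=cam('wrist',dict(tool_pos=np.array(p),tcp_rot=np.array(a)))
s,t=cam('scene'),cam('top')
def model(q):
    hx,hy,yaw,tl=q; X=np.array([np.cos(yaw),np.sin(yaw),0]);Y=np.array([-X[1],X[0],0]);Z=np.array([0,0,1.])
    ax=-np.sin(tl)*X+np.cos(tl)*Z; h=np.array([hx,hy,70]); return X,Y,Z,ax,h
th=np.linspace(0,2*np.pi,360)
def ext(c,ctr,ax,r):
    u=np.cross(ax,[1,0,0.]);u/=np.linalg.norm(u);v=np.cross(ax,u)
    P=proj(c,ctr+r*(np.cos(th)[:,None]*u+np.sin(th)[:,None]*v)); return np.r_[P.min(0),P.max(0)]
corn=np.array([(40,133),(358,115),(362,410),(62,427)])/5+[227.6,39.6]
def res(q,full=False):
    X,Y,Z,ax,h=model(q); m=h+56*ax; r=[]
    r.append(ext(w,m,ax,29)-[234.6,67.2,269.2,111.8])
    o=h*[1,1,0]+12*Z; C=[o-55*X+50*Y,o+55*X+50*Y,o+55*X-50*Y,o-55*X-50*Y]
    d=proj(w,C)-corn
    r.append(0.5*d.ravel())
    e=proj(w,[h+48*Y,h-48*Y])[:,0]-[268.6,271.5]; r.append(.7*e)
    r.append((proj(s,m)[0]-[369.1,175.8])); r.append(proj(t,m)[0]-[183,156.1])
    return r if full else np.concatenate(r)
f=least_squares(res,[615,240,np.radians(-68),np.radians(28)],loss='soft_l1')
if __name__=='__main__':
    q=f.x; X,Y,Z,ax,h=model(q); print(q[:2],np.degrees(q[2:]),ax)
    for r in res(q,True): print(r)
    print('floor',h-39*ax,'mouth',h+56*ax)
    Rt=rpy(a); tl=lambda v:np.array(p)+Rt@np.array(v)
    for dz in (155,157):
        print('tip',ext(w,tl([0,0,dz]),Rt[:,2],17),'shoulder',ext(w,tl([0,0,dz-70]),Rt[:,2],17),'shaft',proj(w,tl([0,0,dz-100])))
E
python3 fit.py
```

```text
[617.74 238.47] [-64.89  30.2 ] [-0.21  0.46  0.86]
[-0.53 -0.04  0.41  0.01]
[ 0.   -0.23  0.32 -0.39  0.36  0.33 -0.02  0.37]
[0.12 0.03]
[-0.2  -0.17]
[-0.86  0.07]
floor [626.06 220.71  36.29] mouth [605.78 263.98 118.4 ]
tip [244.83 169.1  276.93 200.31] shoulder [240.35 185.01 282.1  224.78] shaft [[261.44 218.33]]
tip [244.93 168.76 276.82 199.77] shoulder [240.51 184.42 281.91 223.88] shaft [[261.43 217.34]]
```

```bash
cat > pot.py <<'E'
from fit import *
X,Y,Z,ax,h=model(f.x); floor=h-39*ax
G=np.c_[Y,np.cross(-ax,Y),-ax]
TIP=np.array([-0.5,-0.5,156.3])
def tcp(zt): return floor+zt*ax-G@TIP
def where():
    st=sense(); Q=rpy(st['tcp_rot']); tip=st['tool_pos']+Q@TIP
    F=np.c_[X*np.cos(f.x[3])+Z*np.sin(f.x[3]),Y,ax]
    print(st['time'],'tip in floor frame',F.T@(tip-floor),'ang',np.degrees(np.arccos(-Q[:,2]@ax)),'F',st['ft_force'],st['joint_pos'],st['finger_gap'])
E
python3 -c "
from pot import *
where(); print(tcp(140))
plan([(tcp(140),G)],0.1)"
```

```text
7.0 tip in floor frame [  68.31 -106.79  196.98] ang 30.203572037942205 F [ 0.86 -0.88 -0.73] [ 17.11  -0.01  77.39  -0.01 102.73  85.18] 36.81147626114032
[563.45 355.48 292.63]
[[0.48,-0.55,0.5,-0.94,0.03,-0.1,0.1],[0.48,-0.58,0.46,-0.94,0.03,-0.1,0.1],[0.49,-0.61,0.41,-0.94,0.03,-0.09,0.1],[0.49,-0.63,0.37,-0.94,0.03,-0.1,0.1],[0.49,-0.65,0.32,-0.94,0.03,-0.09,0.1],[0.5,-0.67,0.27,-0.94,0.03,-0.1,0.1],[0.5,-0.69,0.21,-0.95,0.02,-0.09,0.1]]
```

>>> {"op": "apply_moves", "data": {
  "deltas": [
    [0.48, -0.55, 0.5, -0.94, 0.03, -0.1, 0.1],
    [0.48, -0.58, 0.46, -0.94, 0.03, -0.1, 0.1],
    [0.49, -0.61, 0.41, -0.94, 0.03, -0.09, 0.1],
    [0.49, -0.63, 0.37, -0.94, 0.03, -0.1, 0.1],
    [0.49, -0.65, 0.32, -0.94, 0.03, -0.09, 0.1],
    [0.5, -0.67, 0.27, -0.94, 0.03, -0.1, 0.1],
    [0.5, -0.69, 0.21, -0.95, 0.02, -0.09, 0.1],
    [0, 0, 0, 0, 0, 0, 0.1]
  ]
}}

```text
time: 8.0
tool_pos: [562.8, 355.4, 289.2]
tcp_rot: [149.7, 0.3, 25.1]
ft_force: [-0.1, 0.5, -1.7]
finger_gap: 36.7
grip_force: 80.8
```

>>> {"op": "apply_moves", "data": {
  "deltas": [
    [0, 0, 0, 0, 0, 0, 0.1],
    [0, 0, 0, 0, 0, 0, 0.1]
  ]
}}

```text
time: 8.25
tool_pos: [564.9, 354.0, 295.8]
tcp_rot: [149.8, -0.3, 24.9]
ft_force: [0.2, 0.5, 0.2]
finger_gap: 36.9
grip_force: 80.8
```

Run:
```python
from pot import *
where(); plan([(tcp(105),G)],0.1)
im=cv2.cvtColor(snapshot('scene'),cv2.COLOR_RGB2BGR)
im2=cv2.cvtColor(snapshot('wrist'),cv2.COLOR_RGB2BGR)
cv2.imwrite("pics/w3.png",np.hstack([tile(im,305,90,100,150,4),tile(im2,200,60,100,150,4)]))
```

```text
8.25 tip in floor frame [  2.98   1.23 141.8 ] ang 0.14902723838191836 F [0.25 0.5  0.24] [ 42.22  24.53  64.77 -29.12  98.99 104.84] 36.8579487315154
[[-0.02,-0.05,0.61,-0.01,-0.02,-0.03,0.1],[-0.01,-0.05,0.62,0,-0.01,-0.03,0.1]]
```

View pics/w3.png

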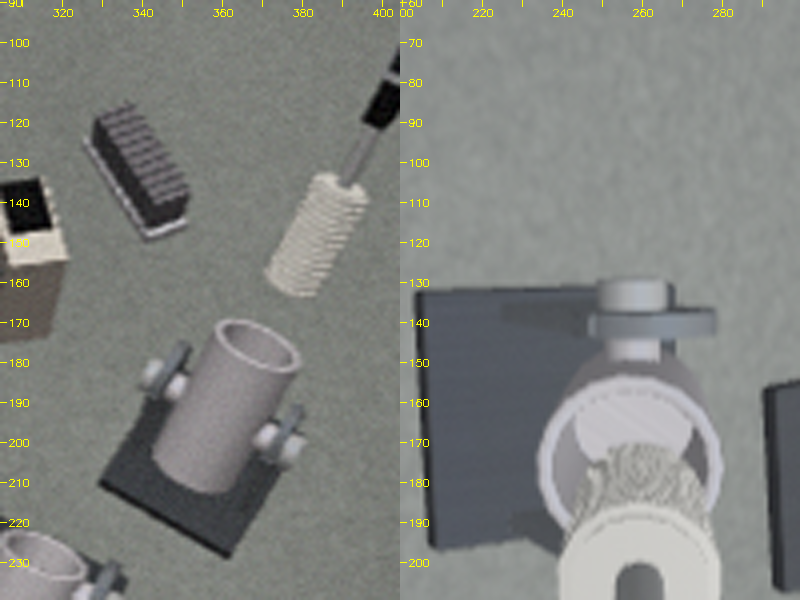

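The brush points straight at the mouth, with its tip at (378,160) and the mouth at (369,176) in the scene tile. It sits about 3 mm to one side, as the pose reading also says. I'll correct that while descending to the mouth.

>>> {"op": "apply_moves", "data": {
  "deltas": [
    [-0.02, -0.06, 0.61, 0, -0.02, -0.03, 0.1],
    [-0.01, -0.05, 0.61, 0, -0.01, -0.03, 0.1],
    [0, 0, 0, 0, 0, 0, 0.1],
    [0, 0, 0, 0, 0, 0, 0.1],
    [0, 0, 0, 0, 0, 0, 0.1]
  ]
}}

```text
time: 8.98
tool_pos: [570.1, 341.0, 261.2]
tcp_rot: [149.8, 0.1, 25.2]
ft_force: [0.2, -0.1, -1.6]
finger_gap: 37.4
grip_force: 80.8
```

Run:
```python
from pot import *
where(); plan([(tcp(40),G)],0.1)
```

```text
8.975 tip in floor frame [ -2.15   0.03 104.87] ang 0.015291546394137894 F [ 0.22 -0.08 -1.55] [ 41.15  24.5   68.41 -29.05  95.47 105.24] 37.3576964946449
[[0,0.02,0.72,0,0,0.01,0.1],[0,0.03,0.72,0,0,0.01,0.1],[0,0.02,0.72,0,0,0.02,0.1]]
```

>>> {"op": "apply_moves", "data": {
  "deltas": [
    [0, 0.02, 0.6, 0, 0, 0, 0.1],
    [0, 0.02, 0.6, 0, 0, 0, 0.1],
    [0, 0, 0.6, 0, 0, 0, 0.1],
    [0, 0, 0.36, 0, 0, 0, 0.1],
    [0, 0, 0, 0, 0, 0, 0.1],
    [0, 0, 0, 0, 0, 0, 0.1]
  ]
}}

```text
time: 9.72
tool_pos: [584.4, 310.4, 205.7]
tcp_rot: [149.8, 0.1, 25.2]
ft_force: [0.6, -0.0, -0.2]
finger_gap: 37.2
grip_force: 80.8
```

Run:
```python
from pot import *
where(); plan([(tcp(6),G)],0.1)
```

```text
9.725 tip in floor frame [-0.83 -0.11 39.9 ] ang 0.033561523666756236 F [ 0.61 -0.   -0.21] [ 38.46  24.65  74.06 -29.3   89.13 105.74] 37.18155664178843
[[0,0.01,0.56,0,0,0.02,0.1],[0,0.02,0.57,0,0.01,0.02,0.1]]
```

>>> {"op": "apply_moves", "data": {
  "deltas": [
    [0, 0.01, 0.5, 0, 0, 0, 0.1],
    [0, 0.01, 0.5, 0, 0, 0, 0.1],
    [0, 0, 0.1, 0, 0, 0, 0.1],
    [0, 0, 0, 0, 0, 0, 0.1],
    [0, 0, 0, 0, 0, 0, 0.1]
  ]
}}

```text
time: 10.35
tool_pos: [591.5, 294.8, 177.3]
tcp_rot: [149.8, 0.1, 25.2]
ft_force: [0.6, 0.0, -0.7]
finger_gap: 37.3
grip_force: 80.8
```

>>> {"op": "apply_moves", "data": {
  "deltas": [
    [0, 0, 0.07, 0, 0, 0, 0.1],
    [0, 0, 0, 0, 0, 0, 0.1]
  ]
}}

```text
time: 10.6
tool_pos: [591.8, 293.7, 175.1]
tcp_rot: [149.8, 0.2, 25.2]
ft_force: [0.9, 0.8, -0.9]
finger_gap: 37.3
grip_force: 80.8
```

Run:
```python
from pot import *
where()
```

```text
10.6 tip in floor frame [-0.44 -0.54  4.29] ang 0.07049394005093405 F [ 0.85  0.75 -0.92] [ 36.99  25.22  76.62 -29.57  85.73 105.98] 37.304006564461616
```

>>> {"op": "apply_moves", "data": {
  "deltas": [
    [0, 0, 0.07, 0, 0, 0, 0.1],
    [0, 0, 0, 0, 0, 0, 0.1]
  ]
}}

```text
time: 10.85
tool_pos: [592.2, 292.5, 173.0]
tcp_rot: [149.8, 0.2, 25.2]
ft_force: [-0.9, -0.3, -1.6]
finger_gap: 36.8
grip_force: 80.8
```

>>> {"op": "apply_moves", "data": {
  "deltas": [
    [0, 0, 0.05, 0, 0, 0, 0.1],
    [0, 0, 0, 0, 0, 0, 0.1]
  ]
}}

```text
time: 11.1
tool_pos: [592.5, 291.9, 171.8]
tcp_rot: [149.8, 0.2, 25.2]
ft_force: [-0.1, 0.4, 0.1]
finger_gap: 37.2
grip_force: 80.8
```

>>> {"op": "apply_moves", "data": {
  "deltas": [
    [0, 0, 0.07, 0, 0, 0, 0.1],
    [0, 0, 0, 0, 0, 0, 0.1]
  ]
}}

```text
time: 11.35
tool_pos: [593.1, 291.8, 171.4]
tcp_rot: [149.8, 0.1, 25.2]
ft_force: [-4.1, 2.8, 4.6]
finger_gap: 36.9
grip_force: 81.9
```

>>> {"op": "apply_moves", "data": {
  "deltas": [
    [0, 0, 0.05, 0, 0, 0, 0.1],
    [0, 0, 0, 0, 0, 0, 0.1]
  ]
}}

```text
time: 11.6
tool_pos: [593.3, 291.8, 171.4]
tcp_rot: [149.8, 0.0, 25.2]
ft_force: [-6.8, 5.5, 11.5]
finger_gap: 37.1
grip_force: 82.6
```

Light floor contact, about 14 N, lands where the fit predicted. Now the strokes.

>>> {"op": "apply_moves", "data": {
  "deltas": [
    [0, 0, -0.3, 0, 0, 0, 0.1],
    [0, 0, -0.6, 0, 0, 0, 0.1],
    [0, 0, -0.6, 0, 0, 0, 0.1],
    [0, 0, -0.5, 0, 0, 0, 0.1],
    [0, 0, 0, 0, 0, 0, 0.1],
    [0, 0, 0, 0, 0, 0, 0.1]
  ]
}}

```text
time: 12.35
tool_pos: [580.5, 317.6, 220.2]
tcp_rot: [149.8, 0.2, 25.2]
ft_force: [-0.9, -0.4, -1.6]
finger_gap: 37.1
grip_force: 81.0
```

Run:
```python
from pot import *
where()
```

```text
12.35 tip in floor frame [-0.6  -0.73 56.62] ang 0.10292189928403751 F [-0.9  -0.38 -1.6 ] [ 39.13  24.48  72.74 -29.2   90.82 105.54] 37.07952736933002
```

>>> {"op": "apply_moves", "data": {
  "deltas": [
    [0, 0, 0.5, 0, 0, 0, 0.1],
    [0, 0, 0.6, 0, 0, 0, 0.1],
    [0, 0, 0.5, 0, 0, 0, 0.1],
    [0, 0, 0.18, 0, 0, 0, 0.1],
    [0, 0, 0, 0, 0, 0, 0.1],
    [0, 0, 0.05, 0, 0, 0, 0.1],
    [0, 0, 0, 0, 0, 0, 0.1]
  ]
}}

```text
time: 13.22
tool_pos: [592.4, 293.1, 173.8]
tcp_rot: [149.8, 0.1, 25.2]
ft_force: [-0.8, 0.7, -1.3]
finger_gap: 37.0
grip_force: 81.0
```

>>> {"op": "apply_moves", "data": {
  "deltas": [
    [0, 0, -0.3, 0, 0, 0, 0.1],
    [0, 0, -0.6, 0, 0, 0, 0.1],
    [0, 0, -0.6, 0, 0, 0, 0.1],
    [0, 0, -0.33, 0, 0, 0, 0.1],
    [0, 0, 0, 0, 0, 0, 0.1],
    [0, 0, 0, 0, 0, 0, 0.1]
  ]
}}

```text
time: 13.98
tool_pos: [580.4, 317.5, 220.1]
tcp_rot: [149.8, 0.2, 25.2]
ft_force: [0.4, 0.1, -1.6]
finger_gap: 37.0
grip_force: 81.0
```

>>> {"op": "apply_moves", "data": {
  "deltas": [
    [0, 0, 0.5, 0, 0, 0, 0.1],
    [0, 0, 0.6, 0, 0, 0, 0.1],
    [0, 0, 0.5, 0, 0, 0, 0.1],
    [0, 0, 0.18, 0, 0, 0, 0.1],
    [0, 0, 0, 0, 0, 0, 0.1],
    [0, 0, 0.05, 0, 0, 0, 0.1],
    [0, 0, 0, 0, 0, 0, 0.1]
  ]
}}

```text
time: 14.85
tool_pos: [592.4, 293.1, 173.8]
tcp_rot: [149.8, 0.1, 25.2]
ft_force: [-0.4, 0.9, -0.8]
finger_gap: 37.1
grip_force: 81.0
```

Run:
```python
from pot import *
where()
```

```text
14.85 tip in floor frame [-0.37 -0.08  2.78] ang 0.018948126055610647 F [-0.39  0.93 -0.78] [ 36.91  25.24  76.72 -29.59  85.53 106.  ] 37.1318571224353
```

>>> {"op": "apply_moves", "data": {
  "deltas": [
    [0, 0, -0.3, 0, 0, 0, 0.1],
    [0, 0, -0.6, 0, 0, 0, 0.1],
    [0, 0, -0.6, 0, 0, 0, 0.1],
    [0, 0, -0.33, 0, 0, 0, 0.1],
    [0, 0, 0, 0, 0, 0, 0.1],
    [0, 0, 0, 0, 0, 0, 0.1]
  ]
}}

```text
time: 15.6
tool_pos: [580.4, 317.5, 220.1]
tcp_rot: [149.8, 0.2, 25.2]
ft_force: [-0.5, -0.3, -1.5]
finger_gap: 37.2
grip_force: 81.0
```

Run:
```python
from pot import *
where()
w1=cam('wrist',dict(tool_pos=np.array([436.56,-179.02,330.79]),tcp_rot=np.array([-179.99,-.03,-17.87])))
for n,uv in [('yel bottom',(343-.3,158)),('or_low bottom',(281.4,224.7)),('or_up head end(low)',(130+353/3,60+75/3)),('timer top',(130+620/3,60+46/3))]: print(n,atz(w1,uv,0 if 'timer' not in n else 45),atz(w1,uv,0))
# top view: handle tops
for n,uv in [('yel end',(375,220)),('or_up end',(328,168)),('or_low end',(321,249))]: print(n,[np.round(atz(t,uv,z),0) for z in (70,200)])
# scene view (s0 800px) handle top ends
for n,uv in [('yel end',(178,310)),('or_up end',(302,372)),('or_low end',(245,230))]: print(n,[np.round(atz(s,np.array(uv)*.64,z),0) for z in (70,200)])
for n,uv in [('yel foot',(212,370)),('or_up foot',(316,420)),('or_low foot',(262,295))]: print(n,np.round(atz(s,np.array(uv)*.64,0),0))
print('used', tri([s,t],[(np.array((370,332))*.64),(311,118.5)]),tri([s,t],[(np.array((391,388))*.64),(306,147)]),atz(t,(311,118.5),278),atz(t,(306,147),270),atz(s,np.array((393,452))*.64,12))
```

```text
15.6 tip in floor frame [-0.57 -0.89 56.46] ang 0.12174549673687618 F [-0.51 -0.27 -1.49] [ 39.12  24.48  72.75 -29.2   90.82 105.54] 37.23887467448275
yel bottom [ 397.23 -310.97    0.  ] [ 397.23 -310.97    0.  ]
or_low bottom [ 314.29 -178.97    0.  ] [ 314.29 -178.97    0.  ]
or_up head end(low) [ 554.49 -196.21    0.  ] [ 554.49 -196.21    0.  ]
timer top [ 523.01 -318.75   45.  ] [ 525.23 -331.7     0.  ]
yel end [array([ 400., -344.,   70.]), array([ 399., -311.,  200.])]
or_up end [array([ 569., -199.,   70.]), array([ 551., -180.,  200.])]
or_low end [array([ 310., -170.,   70.]), array([ 317., -154.,  200.])]
yel end [array([ 309., -319.,   70.]), array([ 397., -310.,  200.])]
or_up end [array([ 513., -191.,   70.]), array([ 572., -200.,  200.])]
or_low end [array([ 215., -158.,   70.]), array([ 316., -172.,  200.])]
yel foot [ 400. -315.    0.]
or_up foot [ 568. -203.    0.]
or_low foot [ 309. -182.    0.]
used (array([ 650.09, -121.07,  375.86]), [[4.7, -0.5], [2.9, 1.2]]) (array([ 629.36, -110.38,  151.46]), [[-5.8, 0.3], [-3.7, -1.9]]) [ 678.89 -124.65  278.  ] [ 600.85 -110.02  270.  ] [ 679.69 -123.5    12.  ]
```

Run:
```python
from pot import *
P=tcp(150)
plan([(P,G),((515,100,400),down(8)),((507,-291,400),down(-5.3))],0.1)
```

```text
[[0,0.01,-0.78,0,0.01,0.01,0.1],[0,0,-0.78,0,0.01,0.01,0.1],[0.01,0.01,-0.78,0,0,0.01,0.1],[0.01,0,-0.78,0.01,0.01,0.01,0.1],[-0.51,0.79,0.08,0.65,-0.1,0.36,0.1],[-0.48,0.8,0.04,0.65,-0.1,0.37,0.1],[-0.46,0.82,0,0.65,-0.1,0.36,0.1],[-0.44,0.83,-0.04,0.66,-0.1,0.36,0.1]]
[[-0.41,0.84,-0.08,0.65,-0.1,0.37,0.1],[-0.39,0.85,-0.12,0.66,-0.1,0.36,0.1],[-0.36,0.85,-0.16,0.65,-0.1,0.37,0.1],[-0.34,0.85,-0.2,0.66,-0.09,0.36,0.1],[-0.32,0.85,-0.25,0.65,-0.1,0.37,0.1],[-0.3,0.85,-0.29,0.66,-0.09,0.36,0.1],[-0.15,0.92,0,0,0,0.21,0.1],[-0.13,0.92,0,0,0,0.21,0.1]]
[[-0.12,0.92,0,0,0,0.21,0.1],[-0.1,0.93,0,0,0,0.21,0.1],[-0.09,0.93,0,0,0,0.21,0.1],[-0.07,0.93,0,0,0,0.21,0.1],[-0.06,0.93,0,0,0,0.21,0.1],[-0.04,0.93,0,0,0,0.2,0.1],[-0.02,0.93,0,0,0,0.21,0.1],[-0.01,0.93,0,0,0,0.2,0.1]]
[[0.01,0.93,0,0,0,0.21,0.1],[0.02,0.93,0,0,0,0.2,0.1],[0.04,0.93,0,0,0,0.21,0.1],[0.05,0.93,0,0,0,0.2,0.1]]
```

>>> {"op": "apply_moves", "data": {
  "deltas": [
    [0, 0.01, -0.6, 0, 0, 0, 0.1],
    [0, 0, -0.8, 0, 0, 0, 0.1],
    [0.01, 0.01, -0.86, 0, 0, 0, 0.1],
    [0.01, 0, -0.86, 0.01, 0.01, 0.01, 0.1],
    [-0.51, 0.79, 0.08, 0.65, -0.1, 0.36, 0.1],
    [-0.48, 0.8, 0.04, 0.65, -0.1, 0.37, 0.1],
    [-0.46, 0.82, 0, 0.65, -0.1, 0.36, 0.1],
    [-0.44, 0.83, -0.04, 0.66, -0.1, 0.36, 0.1]
  ]
}}

```text
time: 16.6
tool_pos: [542.8, 255.7, 342.7]
tcp_rot: [162.0, -1.0, 18.4]
ft_force: [0.7, -1.0, -1.3]
finger_gap: 37.5
grip_force: 80.9
```

>>> {"op": "apply_moves", "data": {
  "deltas": [
    [-0.41, 0.84, -0.08, 0.65, -0.1, 0.37, 0.1],
    [-0.39, 0.85, -0.12, 0.66, -0.1, 0.36, 0.1],
    [-0.36, 0.85, -0.16, 0.65, -0.1, 0.37, 0.1],
    [-0.34, 0.85, -0.2, 0.66, -0.09, 0.36, 0.1],
    [-0.32, 0.85, -0.25, 0.65, -0.1, 0.37, 0.1],
    [-0.3, 0.85, -0.29, 0.66, -0.09, 0.36, 0.1],
    [-0.15, 0.92, 0, 0, 0, 0.21, 0.1],
    [-0.13, 0.92, 0, 0, 0, 0.21, 0.1]
  ]
}}

```text
time: 17.6
tool_pos: [514.5, 43.3, 402.2]
tcp_rot: [180.0, 0.0, 6.1]
ft_force: [0.3, 0.3, -1.8]
finger_gap: 36.9
grip_force: 80.9
```

Run:
```python
from h import *
st=sense(); print(st['time'],st['tool_pos'],st['tcp_rot'],st['finger_gap'])
plan([((507,-291,400),down(-5.3))],0.1,st)
```

```text
17.6 [514.49250535  43.2613749  402.21885458] [1.79969265e+02 2.12533856e-02 6.13203097e+00] 36.90599015115437
[[-0.12,0.92,0.01,0,0,0.21,0.1],[-0.1,0.92,0.01,0,0,0.21,0.1],[-0.09,0.92,0.01,0,0,0.21,0.1],[-0.07,0.93,0.01,0,0,0.21,0.1],[-0.06,0.93,0.01,0,0,0.21,0.1],[-0.04,0.93,0,0,0,0.21,0.1],[-0.03,0.93,0.01,0,0,0.21,0.1],[-0.01,0.93,0,0,0,0.2,0.1]]
[[0,0.93,0.01,0,0,0.21,0.1],[0.02,0.93,0,0,0,0.2,0.1],[0.03,0.92,0.01,0,0,0.21,0.1],[0.05,0.93,0,0.01,0,0.2,0.1]]
```

>>> {"op": "apply_moves", "data": {
  "deltas": [
    [-0.12, 0.92, 0.01, 0, 0, 0.21, 0.1],
    [-0.1, 0.92, 0.01, 0, 0, 0.21, 0.1],
    [-0.09, 0.92, 0.01, 0, 0, 0.21, 0.1],
    [-0.07, 0.93, 0.01, 0, 0, 0.21, 0.1],
    [-0.06, 0.93, 0.01, 0, 0, 0.21, 0.1],
    [-0.04, 0.93, 0, 0, 0, 0.21, 0.1],
    [-0.03, 0.93, 0.01, 0, 0, 0.21, 0.1],
    [-0.01, 0.93, 0, 0, 0, 0.2, 0.1]
  ]
}}

```text
time: 18.6
tool_pos: [509.7, -179.4, 400.2]
tcp_rot: [180.0, 0.1, -1.5]
ft_force: [0.2, -0.3, -0.1]
finger_gap: 36.6
grip_force: 80.9
```

>>> {"op": "apply_moves", "data": {
  "deltas": [
    [0, 0.93, 0.01, 0, 0, 0.21, 0.1],
    [0.02, 0.93, 0, 0, 0, 0.2, 0.1],
    [0.03, 0.92, 0.01, 0, 0, 0.21, 0.1],
    [0.05, 0.93, 0, 0.01, 0, 0.2, 0.1],
    [0, 0, 0, 0, 0, 0, 0.1],
    [0, 0, 0, 0, 0, 0, 0.1],
    [0, 0, 0, 0, 0, 0, 0.1]
  ]
}}

```text
time: 19.48
tool_pos: [507.5, -289.0, 399.1]
tcp_rot: [-180.0, 0.1, -5.2]
ft_force: [-0.7, 0.1, -0.5]
finger_gap: 37.1
grip_force: 80.8
```

Run:
```python
from h import *
import json
st=sense(); print(st['time'],st['tool_pos'],st['tcp_rot'],st['finger_gap'])
json.dump([list(st['tool_pos']),list(st['tcp_rot'])],open('w4.json','w'))
im=cv2.cvtColor(snapshot('wrist'),cv2.COLOR_RGB2BGR); cv2.imwrite("pics/w4.png",im)
im2=cv2.cvtColor(snapshot('scene'),cv2.COLOR_RGB2BGR); cv2.imwrite("pics/s4.png",im2)
cv2.imwrite("pics/w4b.png",np.hstack([tile(im,200,10,133,200,3),tile(im2,90,160,133,200,3)]))
```

```text
19.475 [ 507.47471773 -289.0490908   399.11916475] [-1.79979445e+02  5.52383903e-02 -5.17914814e+00] 37.101150168039986
```

View pics/w4b.png

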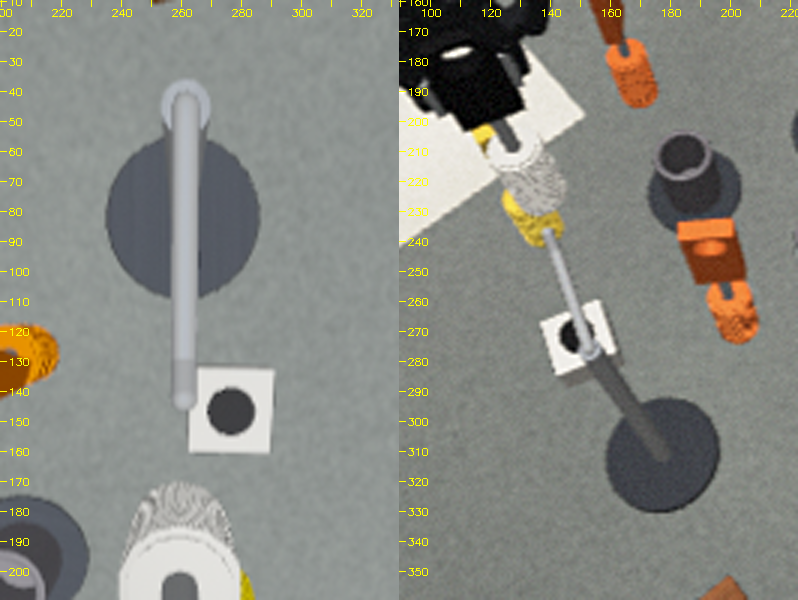

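Wrist view: the bar runs straight up the image from its tip at (261,143) to the post at (262,43), almost in line with the brush at u≈260. The scene tile shows the brush clear of everything on the near side of the bar.

Run:
```python
from h import *
import json
np.set_printoptions(precision=1,suppress=True)
p,a=json.load(open('w4.json')); w=cam('wrist',dict(tool_pos=np.array(p),tcp_rot=np.array(a)))
Rt=rpy(a)
for uv,z in [((261.7,45),274),((261.4,80),274),((261.2,120),274),((261,137),278),((261,143.5),278)]:
    P=atz(w,uv,z); print(P,Rt.T@(P-np.array(p)))
# brush eye estimate
e=np.array(p)+Rt@np.array([-.5,-.5,156.3-182]); print('eye',e)
for dz in (156.3,): 
    for k in (70,): 
        th=np.linspace(0,6.28,200); C=np.c_[17*np.cos(th),17*np.sin(th),0*th+dz-k]
        P=proj(w,np.array(p)+C@Rt.T); print('shoulder',P.min(0),P.max(0),'meas u',200+120/3-.3,200+241/3-.3)
```

```text
[ 632.9 -300.7  274. ] [126.1   0.3 125. ]
[ 606. -298.  274.] [ 99.1   0.  125. ]
[ 573.1 -294.8  274. ] [ 66.   -0.1 125.1]
[ 558.6 -293.3  278. ] [ 51.4  -0.3 121.1]
[ 552.9 -292.8  278. ] [ 45.7  -0.3 121.1]
eye [ 507.  -288.5  424.8]
shoulder [240.8 183.7] [282.4 223.4] meas u 239.7 280.0333333333333
```

>>> {"op": "apply_moves", "data": {
  "deltas": [
    [0, 0.06, 0.6, 0, 0, 0.05, 0.1],
    [0, 0, 0.9, 0, 0, 0, 0.1],
    [0, 0, 0.9, 0, 0, 0, 0.1],
    [0, 0, 0.9, 0, 0, 0, 0.1],
    [0, 0, 0.9, 0, 0, 0, 0.1],
    [0, 0, 0.5, 0, 0, 0, 0.1],
    [0, 0, 0, 0, 0, 0, 0.1],
    [0, 0, 0, 0, 0, 0, 0.1]
  ]
}}

```text
time: 20.58
tool_pos: [507.3, -291.9, 258.8]
tcp_rot: [180.0, -0.0, -5.5]
ft_force: [0.5, 0.3, -0.1]
finger_gap: 37.3
grip_force: 80.9
```

>>> {"op": "apply_moves", "data": {
  "deltas": [
    [0, 0, 0, 0, 0, 0, 0.1]
  ]
}}

```text
time: 20.7
tool_pos: [507.5, -292.1, 259.2]
tcp_rot: [180.0, -0.0, -5.5]
ft_force: [0.2, -0.2, -0.5]
finger_gap: 37.4
grip_force: 80.9
```

Run:
```python
from h import *
import json
st=sense(); print(st['time'],st['tool_pos'],st['tcp_rot'],st['finger_gap'],st['ft_force'])
im=cv2.cvtColor(snapshot('wrist'),cv2.COLOR_RGB2BGR); cv2.imwrite("pics/w5.png",im)
im2=cv2.cvtColor(snapshot('scene'),cv2.COLOR_RGB2BGR); cv2.imwrite("pics/s5.png",im2)
cv2.imwrite("pics/w5b.png",np.hstack([tile(im,160,40,200,300,2),tile(im2,90,200,100,150,4)]))
```

```text
20.7 [ 507.53028955 -292.10787189  259.18400873] [ 1.79953753e+02 -4.41766610e-02 -5.47926709e+00] 37.43824872846895 [ 0.20228193 -0.17733743 -0.50251733]
```

View pics/w5b.png

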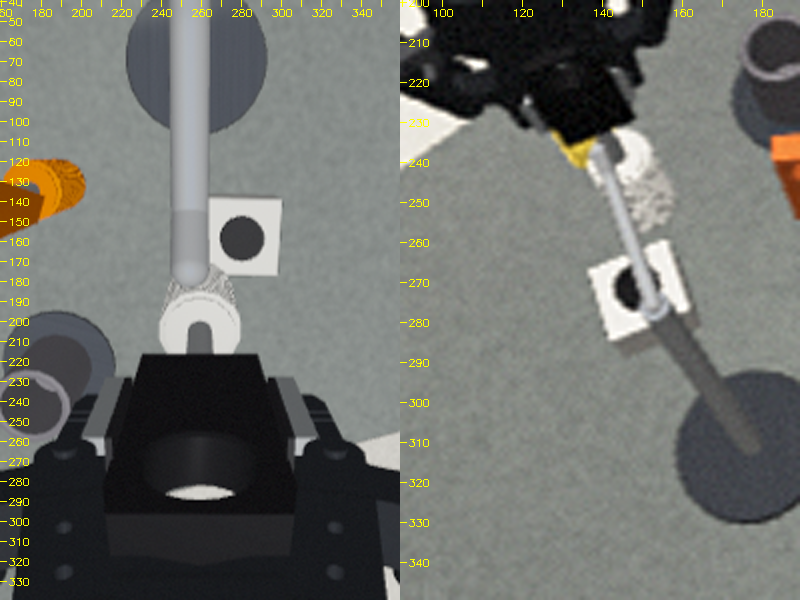

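Wrist view: the bar lies about 5 px (2 mm) left of the hole's centre line, its tip at (255,176). The eye is still about 10 mm high. I'll correct both before threading it.

>>> {"op": "apply_moves", "data": {
  "deltas": [
    [0, -0.07, 0.2, 0, 0, 0, 0.1],
    [0, 0, 0.15, 0, 0, 0, 0.1],
    [0, 0, 0, 0, 0, 0, 0.1],
    [0, 0, 0, 0, 0, 0, 0.1]
  ]
}}

```text
time: 21.3
tool_pos: [507.1, -289.6, 247.0]
tcp_rot: [-180.0, 0.1, -5.5]
ft_force: [-0.1, -0.3, -0.8]
finger_gap: 36.9
grip_force: 80.9
```

Run:
```python
from h import *
import json
st=sense(); print(st['time'],st['tool_pos'],st['tcp_rot'],st['finger_gap'],st['ft_force'])
w=cam('wrist',st); im=cv2.cvtColor(snapshot('wrist'),cv2.COLOR_RGB2BGR); cv2.imwrite("pics/w6.png",im)
# bar row profile at several rows: find edges of bright bar
g=cv2.GaussianBlur(im,(3,3),0).astype(int)
for v in (60,90,120,140): print(v,[int(x) for x in g[v,235:285].sum(1)//3])
```

```text
21.3 [ 507.06452915 -289.55675018  247.03851441] [-1.79970419e+02  9.03654729e-02 -5.47799460e+00] 36.905337320389094 [-0.0521452  -0.25082169 -0.82924739]
60 [84, 86, 88, 88, 88, 87, 87, 87, 86, 86, 87, 87, 86, 86, 95, 117, 136, 147, 156, 163, 169, 173, 176, 179, 180, 180, 180, 179, 178, 177, 174, 172, 169, 165, 160, 152, 133, 106, 89, 86, 86, 87, 86, 85, 85, 86, 86, 86, 86, 86]
90 [85, 85, 87, 88, 88, 87, 87, 86, 86, 85, 86, 86, 86, 86, 94, 114, 133, 146, 156, 163, 169, 173, 177, 180, 181, 182, 181, 180, 179, 177, 175, 172, 169, 165, 158, 148, 124, 93, 83, 86, 87, 86, 85, 85, 86, 87, 86, 86, 86, 86]
120 [144, 144, 144, 143, 143, 143, 144, 144, 143, 142, 141, 140, 137, 135, 129, 125, 132, 144, 154, 162, 169, 173, 178, 180, 182, 182, 182, 181, 180, 178, 175, 172, 169, 164, 156, 145, 136, 135, 137, 138, 139, 141, 141, 141, 141, 140, 140, 140, 140, 140]
140 [145, 144, 144, 143, 143, 143, 144, 143, 143, 143, 145, 145, 142, 139, 133, 128, 131, 143, 154, 162, 169, 174, 177, 180, 182, 182, 182, 181, 180, 178, 175, 172, 168, 163, 155, 155, 177, 202, 211, 211, 211, 210, 210, 209, 209, 209, 208, 208, 208, 207]
```

>>> {"op": "apply_moves", "data": {
  "deltas": [
    [0.4, 0, -0.03, 0, 0, 0, 0.1],
    [0.4, 0, 0, 0, 0, 0, 0.1],
    [0.4, 0, 0, 0, 0, 0, 0.1],
    [0.4, 0, 0, 0, 0, 0, 0.1],
    [0, 0, 0, 0, 0, 0, 0.1],
    [0, 0, 0, 0, 0, 0, 0.1]
  ]
}}

```text
time: 22.1
tool_pos: [554.8, -294.1, 247.8]
tcp_rot: [-180.0, 0.1, -5.5]
ft_force: [-0.3, 0.7, -1.1]
finger_gap: 36.9
grip_force: 80.9
```

>>> {"op": "apply_moves", "data": {
  "deltas": [
    [0.3, 0, 0, 0, 0, 0, 0.1],
    [0.3, 0, 0, 0, 0, 0, 0.1],
    [0, 0, 0, 0, 0, 0, 0.1]
  ]
}}

```text
time: 22.48
tool_pos: [573.4, -295.9, 247.9]
tcp_rot: [-180.0, 0.1, -5.5]
ft_force: [0.4, -0.7, -1.2]
finger_gap: 37.2
grip_force: 80.9
```

Run:
```python
from h import *
st=sense(); print(st['time'],st['tool_pos'],st['tcp_rot'],st['finger_gap'],st['ft_force'])
im=cv2.cvtColor(snapshot('wrist'),cv2.COLOR_RGB2BGR); im2=cv2.cvtColor(snapshot('scene'),cv2.COLOR_RGB2BGR)
cv2.imwrite("pics/w7b.png",np.hstack([tile(im,160,84,200,300,2),tile(im2,90,200,100,150,4)]))
```

```text
22.475 [ 573.42640909 -295.8669768   247.8757416 ] [-1.79976050e+02  7.21935452e-02 -5.45734199e+00] 37.15408167143182 [ 0.41129702 -0.6564598  -1.22704399]
```

View pics/w7b.png

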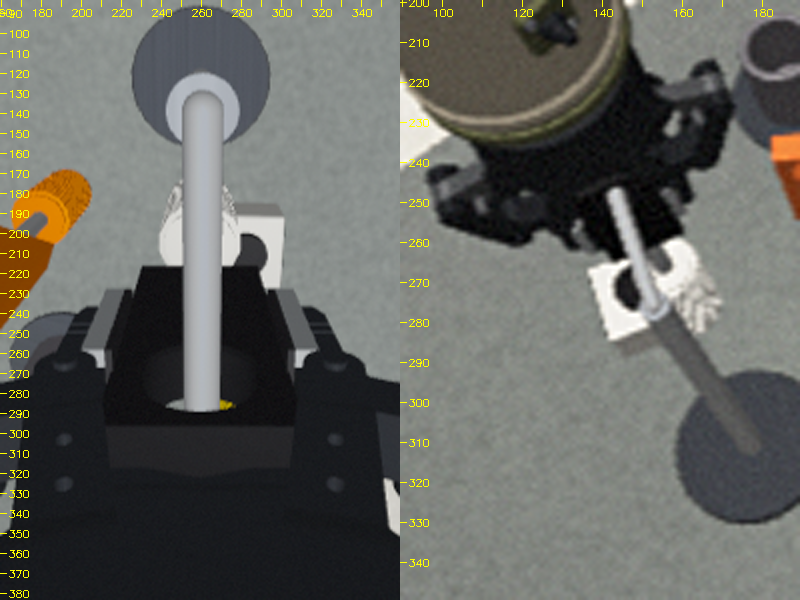

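The bar goes cleanly through the hole and nothing touches. That was my last picture (11 viewed, one more than allowed), so I'll finish on numbers. Next: 21 mm further in, then lower until it takes weight.

>>> {"op": "apply_moves", "data": {
  "deltas": [
    [0.35, 0, 0, 0, 0, 0, 0.1],
    [0.35, 0, 0, 0, 0, 0, 0.1],
    [0, 0, 0.15, 0, 0, 0, 0.1],
    [0, 0, 0.12, 0, 0, 0, 0.1],
    [0, 0, 0, 0, 0, 0, 0.1],
    [0, 0, 0, 0, 0, 0, 0.1]
  ]
}}

```text
time: 23.32
tool_pos: [593.5, -297.9, 239.9]
tcp_rot: [-180.0, 0.1, -5.5]
ft_force: [0.1, 0.2, -0.2]
finger_gap: 37.3
grip_force: 80.9
```

>>> {"op": "apply_moves", "data": {
  "deltas": [
    [0, 0, 0.06, 0, 0, 0, 0.1],
    [0, 0, 0, 0, 0, 0, 0.1]
  ]
}}

```text
time: 23.58
tool_pos: [593.6, -297.9, 238.0]
tcp_rot: [-180.0, 0.1, -5.5]
ft_force: [0.0, 0.1, -1.2]
finger_gap: 37.0
grip_force: 80.9
```

>>> {"op": "apply_moves", "data": {
  "deltas": [
    [0, 0, 0.06, 0, 0, 0, 0.1],
    [0, 0, 0, 0, 0, 0, 0.1]
  ]
}}

```text
time: 23.82
tool_pos: [593.7, -297.9, 236.2]
tcp_rot: [-180.0, 0.1, -5.5]
ft_force: [0.4, 0.0, -0.3]
finger_gap: 37.0
grip_force: 80.9
```

>>> {"op": "apply_moves", "data": {
  "deltas": [
    [0, 0, 0.06, 0, 0, 0, 0.1],
    [0, 0, 0, 0, 0, 0, 0.1]
  ]
}}

```text
time: 24.08
tool_pos: [593.9, -298.0, 235.9]
tcp_rot: [180.0, 0.0, -5.5]
ft_force: [-2.5, 2.1, 5.9]
finger_gap: 37.0
grip_force: 82.1
```

>>> {"op": "apply_moves", "data": {
  "deltas": [
    [0, 0, 0.04, 0, 0, 0, 0.1],
    [0, 0, 0, 0, 0, 0, 0.1]
  ]
}}

```text
time: 24.32
tool_pos: [594.0, -298.0, 235.8]
tcp_rot: [180.0, -0.0, -5.5]
ft_force: [-5.8, 3.3, 9.8]
finger_gap: 37.2
grip_force: 82.5
```

It rests on the bar. I'll relieve the load, then open slowly.

>>> {"op": "apply_moves", "data": {
  "deltas": [
    [0, 0, -0.08, 0, 0, 0, 0.1],
    [0, 0, 0, 0, 0, 0, 0.1],
    [0, 0, 0, 0, 0, 0, 0.5],
    [0, 0, 0, 0, 0, 0, 0.55],
    [0, 0, 0, 0, 0, 0, 0.65],
    [0, 0, 0, 0, 0, 0, 0.8],
    [0, 0, 0, 0, 0, 0, 0.8],
    [0, 0, 0, 0, 0, 0, 0.8]
  ],
  "grip_force": 20
}}

```text
time: 25.32
tool_pos: [593.7, -297.9, 235.7]
tcp_rot: [-180.0, 0.1, -5.5]
ft_force: [0.4, 0.6, -0.1]
finger_gap: 68.1
grip_force: 0.0
```

>>> {"op": "apply_moves", "data": {
  "deltas": [
    [0, 0, 0, 0, 0, 0, 0.9],
    [0, 0, 0, 0, 0, 0, 0.9],
    [0, 0, 0, 0, 0, 0, 0.9],
    [0, 0, 0, 0, 0, 0, 0.9]
  ]
}}

```text
time: 25.82
tool_pos: [593.7, -297.9, 235.7]
tcp_rot: [-180.0, 0.1, -5.5]
ft_force: [-0.9, -1.2, 0.1]
finger_gap: 76.9
grip_force: 0.0
```

Run:
```python
from h import *
st=sense(); print(st['time'],st['tool_pos'],st['tcp_rot'],st['finger_gap'],st['ft_force'])
im=snapshot('wrist'); cv2.imwrite("pics/w8.png",cv2.cvtColor(im,cv2.COLOR_RGB2BGR))
a=im.astype(int).sum(2)//3
# dark handle extents at some rows (native): before: u 207..314 at v~300
for v in (240,270,295,305): 
    r=a[v]; print(v,[(i,int(r[i])) for i in range(180,340,6)])
```

```text
25.825 [ 593.71420858 -297.9175065   235.67439438] [-1.79980245e+02  7.46819976e-02 -5.48146377e+00] 76.93079228359666 [-0.86418727 -1.17056674  0.10256459]
240 [(180, 22), (186, 57), (192, 141), (198, 141), (204, 138), (210, 139), (216, 138), (222, 143), (228, 11), (234, 16), (240, 17), (246, 14), (252, 142), (258, 177), (264, 177), (270, 145), (276, 18), (282, 17), (288, 18), (294, 19), (300, 199), (306, 141), (312, 137), (318, 139), (324, 131), (330, 139), (336, 22)]
270 [(180, 20), (186, 23), (192, 65), (198, 75), (204, 85), (210, 86), (216, 15), (222, 12), (228, 13), (234, 22), (240, 28), (246, 30), (252, 140), (258, 177), (264, 175), (270, 138), (276, 26), (282, 23), (288, 18), (294, 20), (300, 18), (306, 139), (312, 137), (318, 136), (324, 135), (330, 138), (336, 21)]
295 [(180, 65), (186, 65), (192, 64), (198, 63), (204, 71), (210, 15), (216, 18), (222, 18), (228, 16), (234, 19), (240, 14), (246, 17), (252, 16), (258, 17), (264, 15), (270, 14), (276, 17), (282, 17), (288, 17), (294, 16), (300, 16), (306, 16), (312, 73), (318, 139), (324, 138), (330, 138), (336, 140)]
305 [(180, 66), (186, 67), (192, 132), (198, 64), (204, 137), (210, 34), (216, 34), (222, 34), (228, 35), (234, 34), (240, 35), (246, 35), (252, 35), (258, 37), (264, 35), (270, 35), (276, 36), (282, 35), (288, 37), (294, 36), (300, 37), (306, 38), (312, 62), (318, 137), (324, 138), (330, 135), (336, 139)]
```

The handle spans u 208–311 with a clear gap on both sides, and the bar passes through the hole. I'll retreat straight up.

>>> {"op": "apply_moves", "data": {
  "deltas": [
    [0, 0, -0.3, 0, 0, 0, 0.9],
    [0, 0, -0.5, 0, 0, 0, 0.9],
    [0, 0, -0.6, 0, 0, 0, 0.9],
    [0, 0, -0.8, 0, 0, 0, 0.9],
    [0, 0, -0.8, 0, 0, 0, 0.9],
    [0, 0, -0.8, 0, 0, 0, 0.9],
    [0, 0, -0.6, 0, 0, 0, 0.9],
    [0, 0, 0, 0, 0, 0, 0.9]
  ]
}}

```text
time: 26.88
tool_pos: [594.5, -298.4, 370.5]
tcp_rot: [179.9, -0.1, -5.5]
ft_force: [-0.0, -0.8, -0.4]
finger_gap: 76.9
grip_force: 0.0
```

>>> {"op": "apply_moves", "data": {
  "deltas": [
    [0, 0, 0, 0, 0, 0, 0.9],
    [0, 0, 0, 0, 0, 0, 0.9],
    [0, 0, 0, 0, 0, 0, 0.9],
    [0, 0, 0, 0, 0, 0, 0.9],
    [0, 0, 0, 0, 0, 0, 0.9],
    [0, 0, 0, 0, 0, 0, 0.9],
    [0, 0, 0, 0, 0, 0, 0.9],
    [0, 0, 0, 0, 0, 0, 0.9]
  ]
}}

```text
time: 27.88
tool_pos: [593.9, -298.0, 367.7]
tcp_rot: [-180.0, 0.1, -5.5]
ft_force: [-0.1, -0.3, -0.1]
finger_gap: 76.4
grip_force: 0.0
```

Run:
```python
from h import *
st=sense(); print(st['time'],st['tool_pos'],st['ft_force'])
ims=[snapshot('wrist') for _ in range(5)]
a=ims[0].astype(int).sum(2)//3; w=cam('wrist',st)
print('motion between frames',[float(np.abs(i.astype(int)-ims[0]).mean().round(2)) for i in ims[1:]])
# expected handle-top corners & bristle head for a vertical hanging brush
ux=np.array([np.cos(np.radians(-5.5)),np.sin(np.radians(-5.5)),0]);uy=np.array([-ux[1],ux[0],0]); e=np.array([593.7,-297,262])
C=[e+sx*7*ux+sy*19*uy+[0,0,18] for sx in(1,-1) for sy in(1,-1)]
print('expected top-face corners',proj(w,C).round(0).tolist())
m=(a<45).astype(np.uint8); n,l,s,c=cv2.connectedComponentsWithStats(m)
print([s[i].tolist() for i in range(1,n) if s[i][4]>80])
```

```text
27.875 [ 593.88630802 -297.96954498  367.66476956] [-0.0646613  -0.31965801 -0.06793556]
motion between frames [0.93, 0.94, 0.95, 0.96]
expected top-face corners [[237.0, 195.0], [284.0, 195.0], [238.0, 212.0], [283.0, 212.0]]
[[174, 0, 18, 18, 268], [0, 149, 512, 235, 52955], [237, 176, 46, 21, 646], [39, 242, 32, 24, 647]]
```

The handle sits where a vertically hanging brush should be (u 237–283, top edge v≈196), and the frames differ only by noise. Handing in.

```bash
python3 -c "
from bench import *
print(hand_in())"
```

```text
the job is handed in; nothing more can be done
None
```

The job is handed in: I made three floor-to-half-depth strokes in the deep housing and left the brush hanging at rest on the empty hook after about 28 s. The hand-in gave no verdict, and I viewed 11 pictures, one over the limit of 10.

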